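# Bring the long tong out through the splatter guard

## Task

The long locked tong has slipped under the splatter guard and is longer than the guard's opening. Leave the guard clipped shut and bring the tong out by tilting it and leading one end, then the other, up through the opening, without knocking the spoon cup, glass dish or lid rest. Finish while still holding the tong still in the gripper, over the guard, with its whole length at least 6 cm above the guard.

Things in the scene. Friction and masses are not known exactly. Their poses are not given: they have to be found in the camera images.
- tray: Fixed rectangular steel drip tray on the table, 202 (x) x 352 (y) x 52 mm high, walls 6 mm, inner floor 6 mm above the table. Origin: centre of its underside, on the table. Its x axis is the short side (roughly away from the robot), y the long side, z up. A flat guard covers it.
- guard_opening (a point): Centre of the rectangular opening of the splatter guard, at the guard's top face (56 mm above the table); axes as the tray's. The guard is a perforated aluminium sheet, 4 mm thick, over the whole tray (underside 52 mm above the table); the opening is 140 mm along x and 175 mm along y, in the middle. 88 mm of sheet covers the tray at either y end, 31 mm at either x side. Free height between the tray floor and the guard: 46 mm.
- guard (a joint): Hinge of the guard along the tray's far (+x) long side; 0 = clipped shut, grows as the near edge lifts (rad). A spring clip on the near side (reaching 7 mm above the guard) holds it down, but a strong upward push of 10 N or so can lift it.
- tong_center (a point): Centre (half-way up, and the balance point to within 10 mm) of the loose long kitchen tong, locked shut as one rigid piece, steel arms and silicone ends, 230 mm long (y), 32 mm wide across the arms and 34 mm across the ends (x), 28 mm high (z; the arms 24 mm), about 0.11 to 0.22 kg. It lies flat on the tray floor under the guard, its middle in view through the opening; grip it across the arms (x). y points along it to the tips.
- tong_tip_end (a point): End of the tong at its tips, 115 mm from the centre along +y of the tong, half-way up.
- tong_hinge_end (a point): End of the tong at its hinge and pull ring, 115 mm from the centre along -y of the tong, half-way up.
- tong: The same tong; origin at the centre of its underside, 14 mm below tong_center; same axes.
- spoon_cup: Loose white cup with four steel spoons standing in it, 72 mm across, 182 mm high over the spoons, beside the tray. Origin: centre of its underside. Leave alone.
- dish: Loose clear glass dish, 110 mm across, 35 mm high, beside the tray. Origin: centre of its underside. Leave alone.
- lid_rest: Loose red ceramic lid rest, round foot 110 mm across with two upright ribs, 60 mm high, beside the tray. Origin: centre of its underside. Leave alone.
Not all that is in view belongs to the job. Of the things like the tong, leave any that is yellow; of the rest the larger one is meant.

How it is judged:
On the way:
1. one end of the tong is up through the opening while the other is still under the guard (((height (world z) of tong_tip_end above 0.066 m and height (world z) of tong_hinge_end below 0.05 m) or (height (world z) of tong_hinge_end above 0.066 m and height (world z) of tong_tip_end below 0.05 m))), for 0.1 s.
At the end, for the whole second after the job is handed in: The tong is held still (under 0.05 m/s) by the fingers, both ends 40 mm or more above the guard, centre within 150 mm sideways of the opening's centre, touching nothing else; guard shut (under 0.03 rad); cup, dish and lid rest within 20 mm of their starts (height (world z) of each of tong_tip_end, tong_hinge_end above 0.096 m and horizontal distance between tong_center and guard_opening below 0.15 m and contact force between the fingers and tong above 1 N and contact force between tong and tray below 0.1 N and linear speed of tong below 0.05 m/s and value of joint guard below 0.03 rad and contact force between tong and spoon_cup below 0.1 N and contact force between tong and dish below 0.1 N and contact force between tong and lid_rest below 0.1 N and distance of each of spoon_cup, dish, lid_rest from where it was at the start of the episode below 0.02 m); the arm keeps its last pose, push and grip.
It fails at once if the guard is forced open (more than 0.06 rad) (value of joint guard above 0.06 rad).
It fails at once if the cup, dish or lid rest is pushed more than 20 mm or tipped (distance of any of spoon_cup, dish, lid_rest from where it was at the start of the episode above 0.02 m or angle between any of spoon_cup, dish, lid_rest's own z axis and vertical above 0.3 rad).
It also fails if it takes over 42 s, if anything falls off the work surface, if the arm or the gripper's body presses on something with over 40 N, if the wrist force passes 120 N, or if a joint passes its speed limit or range.

## Robot

A 6-joint arm with a two-finger parallel gripper is mounted at the origin on the work surface. World frame = base frame: x ahead of the robot, y to its left, z up, the work surface at z = 0. Lengths are in m, angles in rad, forces in N, time in s.
With the tool pointing down it reaches from about 0.25 to 0.725 m from the base axis. Payload 4 kg.
Tool frame: the origin (TCP) lies at the very end of the fingers, on their centre line; the grasp point (between the pads) lies 19 mm behind it; z points along the fingers, y is the line along which they close (so a half turn about z gives the same grasp; the last joint's range is limited). The gripper opens to 85 mm and grips with 20 to 120 N. Pads are 22 mm wide; open, the fingers measure 114 mm over their backs; the gripper's body (76 mm by 85 mm) begins 54 mm behind the grasp point. The pads swing forward as they close: fully open they stand 13 mm farther back than shut.
Start: joints at [1.211, 0.241, 0.005, 1.335, 0, 1.571], TCP at [0.176, 0.468, 0.231] pointing down, gripper open.
Joint ranges: [-2.72, 2.72], [-1.05, 1.87], [-1.09, 1.28], [-1.99, 2.15], [-1.42, 1.44], [-3.14, 3.14]. Speed limits (rad/s): [2.79, 2.79, 3.14, 3.14, 3.14, 3.14].

## Interface

Orientations are given as a unit quaternion [x, y, z, w].
In Python, from workcell import bot, vision, workorder, boxes_of gives the robot as it stands.
- The arm moves only by the tool send_rows, never from a script. Its argument "motion" is text: rows parted by semicolons, each of 5 numbers parted by spaces: the closure, from -1 (fully open) to 1 (shut), so that 0 is half open, then the shift along the tool's x, y, z in cm, then the turn about the tool's z in rad. In form: claw x y z twist; .... A call has 1 to 5 rows; each row is the pose to reach, as a shift and turn from the pose commanded when the call began, along the tool's axes at that moment; what a row does not reach only later rows make up. A row lasts 1/10 s, in which the tool goes at most 50 mm and 8.59 degrees, less where a joint would pass 70% of its speed; a pose out of reach is approached as far as the arm can. A call with a gripper value outside its range is refused whole. The fingers move at their own pace and stop on an object; the grip force is fixed at half the most. Time passes only in rows, so rows that repeat a pose let the fingers close. It gives the time, the measured TCP pose, the force, the opening and the grip force at its end, in the units of the state.
- bot.get_obs(): the state, without advancing time (a new reading comes with each control period).
- vision.camera(name): name is "scene" or "top"; returns the picture (400x640x3 uint8, red, green, blue); there is no depth.
- vision.camera_model(name): a dict with "fov_y" (degrees; the focal length in pixels is half the picture's height over the tangent of half this angle, whatever the lens; pixels are square), "cx", "cy" (the principal point, pixels), "k1" (the pictures are not rectified: a ray, as slopes to the right and down, at radius r is drawn at 1 + k1 r^2 times it, then the intrinsics apply), "world_from_camera" (4x4, takes a point from camera to world coordinates). Camera axes: x right, y down, z forward; pixel columns grow to the right and rows downward; lengths in m; the calibration is good to about 2 mm. A picture is of the moment at which its call begins. camera_model takes no time and is no camera call.
- workorder.job_done(): hands the job in; it is judged then, once.
Trained networks look in the newest picture that a camera, given by its name, has taken for a name from the list of things; names that differ only in an ending like _2 or _b are one class to them, and where a whole thing is asked for, a point or a joint stands for the part that bears it (a point fixed in the world has none). Each returns a list of dicts, best first, with "conf" (0 to 1); they miss things now and then, are a little off and sometimes report something else, mostly with a low value. They report only what shows in the picture. A call takes as long as a camera call. They do not tell look-alikes from the thing itself.
- boxes_of(camera, target): "rect" ([centre column, centre row, width, height] in pixels, round what is visible of it).
The state is a dict: "clock": time; "joint_pos": joint angles; "joint_vel": joint speeds; "tau": joint torques, N m; "eef_pos": TCP position; "tool_rot": TCP orientation; "ft_force": force on the tool from outside, world axes, zero at the start; "ft_torque": the same for the moment, N m; "grip_width": finger opening in m; "grasp_force": force on a finger pad.
Only numpy, scipy, OpenCV 4.12 (cv2) and the standard library are available. Lean on these libraries where they do the work, as an engineer would, in place of code of your own. Each camera call takes 0.05 s, during which the arm holds its last target. There are 200 camera calls.

## Working session

There is one attempt and no reset: what is moved stays moved. The work goes in short steps, Python scripts to look and compute and a tool call to move; the robot and the scene stay as the last step left them, time stands still between calls to the robot, and variables do not carry over. Pictures are saved under pics/ and viewed, at most 10 in all, crops included, and the job is handed in when it is done.

Besides the shell and the picture viewer there is one more tool, called as name(argument=value, ...) on one line, values as JSON. send_rows: Moves the arm, as the interface text tells. Its arguments: {"type":"object","properties":{"motion":{"type":"string"}},"required":["motion"]}

```bash
mkdir -p pics; ls
python3 - <<'E'
from workcell import bot, vision, workorder, boxes_of
import cv2
for n in ("scene","top"):
    im=vision.camera(n); cv2.imwrite(f"pics/{n}0.png",im[:,:,::-1])
    m=vision.camera_model(n); print(n,m)
    for t in ("tong","tray","guard","spoon_cup","dish","lid_rest"):
        print(t,[(round(d["conf"],2),[round(float(v)) for v in d["rect"]]) for d in boxes_of(n,t)][:4])
o=bot.get_obs(); print({k:o[k] for k in ("clock","eef_pos","tool_rot","grip_width")})
E
```

```text
pics
scene {'fov_y': 51.80940641846823, 'cx': 321.20660289917714, 'cy': 203.86539945745764, 'k1': -0.06423994649485847, 'world_from_camera': array([[ 0.8235253 ,  0.35684032, -0.44098874,  1.04783406],
       [ 0.56695026, -0.49124483,  0.66124573, -0.72127795],
       [ 0.0193257 , -0.79457127, -0.60686326,  0.79049285],
       [ 0.        ,  0.        ,  0.        ,  1.        ]])}
tong [(0.93, [187, 240, 53, 45]), (0.86, [324, 218, 31, 28]), (0.56, [390, 285, 18, 48])]
tray [(0.89, [319, 226, 114, 105])]
guard [(0.96, [320, 218, 114, 91])]
spoon_cup [(0.83, [398, 163, 28, 60]), (0.72, [327, 219, 30, 28])]
dish [(0.84, [265, 286, 44, 35])]
lid_rest [(0.77, [343, 163, 32, 24])]
top {'fov_y': 50.286849376238585, 'cx': 319.3998963900686, 'cy': 197.8733166011532, 'k1': -0.00492813906264102, 'world_from_camera': array([[-0.02158585, -0.99759852,  0.06581219,  0.4538713 ],
       [-0.99974399,  0.02109195, -0.00819032,  0.05337116],
       [ 0.00678255, -0.06597213, -0.99779841,  1.20521702],
       [ 0.        ,  0.        ,  0.        ,  1.        ]])}
tong [(0.86, [348, 103, 52, 20]), (0.79, [421, 293, 25, 82]), (0.63, [322, 200, 64, 19])]
tray [(0.98, [318, 194, 140, 97])]
guard [(0.97, [318, 193, 140, 97]), (0.53, [319, 198, 64, 20])]
spoon_cup [(0.86, [200, 168, 42, 34])]
dish [(0.56, [421, 183, 37, 41])]
lid_rest [(0.63, [217, 236, 40, 43])]
{'clock': 0.7, 'eef_pos': array([0.17603337, 0.46798196, 0.23133696]), 'tool_rot': array([ 1.78924759e-01,  9.83862760e-01,  1.45892378e-05, -5.79862736e-06]), 'grip_width': 0.0853151926359256}
```

Run:
```python
import cv2
t=cv2.imread("pics/top0.png"); s=cv2.imread("pics/scene0.png")
cv2.imwrite("pics/a.png",cv2.resize(t[50:350,160:480],None,fx=2,fy=2,interpolation=cv2.INTER_CUBIC))
cv2.imwrite("pics/b.png",cv2.resize(s[120:330,140:440],(800,560),interpolation=cv2.INTER_CUBIC))
```

```text
(no output)
```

View pics/a.png

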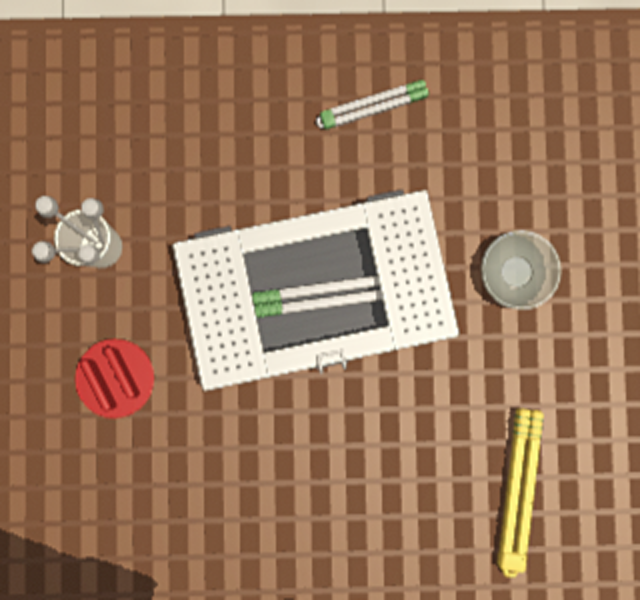

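View pics/b.png

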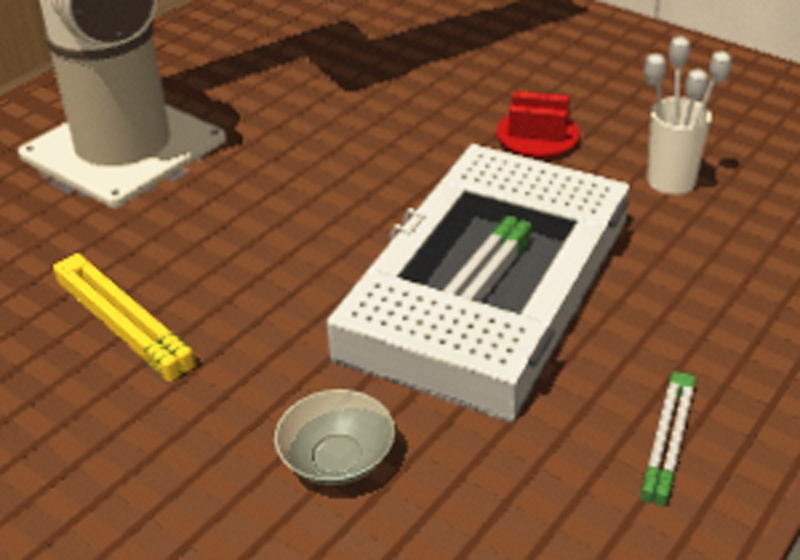

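The candidates in the top view are three:
- The white/green tong in the tray at (318,200).
- A smaller white/green one outside it at (346,102).
- A yellow one at (421,295).

The crop confirms the one in the tray. It is not yellow, it is the larger of the rest, and its tip end (paired green blocks) shows at about (287,201), so the hinge end is hidden on the -y side.

```bash
cat > h.py <<'E'
import numpy as np, cv2
from workcell import vision
def w(name,px,z):
    m=vision.camera_model(name); T=m["world_from_camera"]; f=200/np.tan(np.radians(m["fov_y"]/2))
    K=np.array([[f,0,m["cx"]],[0,f,m["cy"]],[0,0,1]])
    p=cv2.undistortPoints(np.array(px,float).reshape(-1,1,2),K,np.array([m["k1"],0,0,0]))[:,0]
    d=np.c_[p,np.ones(len(p))]@T[:3,:3].T
    return T[:3,3]+d*((z-T[2,3])/d[:,2])[:,None]
E
python3 - <<'E'
from h import *
np.set_printoptions(precision=4,suppress=True)
a=lambda l:[(160+(x+.5)/2-.5,50+(y+.5)/2-.5) for x,y in l]
o=w("top",a([(245,253),(367,229),(388,326),(265,351)]),.056); c=o.mean(0)
print("open",o[:,:2],c)
g=w("top",a([(174,243),(427,191),(457,335),(204,389)]),.056); print("guard c",g.mean(0), "yaw",np.degrees(np.arctan2(*(g[0]-g[1])[[1,0]])))
t=w("top",a([(253,293),(256,316),(378,278),(380,298)]),.033)
tip=(t[0]+t[1])/2; mid=(t[2]+t[3])/2; u=(tip-mid)/np.linalg.norm(tip-mid)
print("tip",tip,"mid",mid,"dir deg",np.degrees(np.arctan2(u[1],u[0])))
yaw=np.arctan2(*(g[0]-g[1])[[1,0]]); ey=np.array([np.cos(yaw),np.sin(yaw),0]); ex=np.array([ey[1],-ey[0],0]); C=g.mean(0)
for p in (tip,mid,tip-.042*u,tip-.23*u): print("tray xy",(p-C)@ex,(p-C)@ey, p[:2])
im=cv2.imread("pics/top0.png")[155:235,240:400]; cv2.imwrite("pics/c.png",cv2.resize(im,None,fx=5,fy=5,interpolation=cv2.INTER_CUBIC))
E
```

```text
open [[ 0.5905  0.1433]
 [ 0.6199 -0.0229]
 [ 0.4875 -0.0479]
 [ 0.4574  0.1186]] [0.5388 0.0478 0.056 ]
guard c [0.5396 0.0485 0.056 ] yaw 100.53663494753083
tip [0.5217 0.1332 0.033 ] mid [ 0.5409 -0.0389  0.033 ] dir deg 96.35310986908127
tray xy -0.0020636900284721066 0.08659041139887373 [0.5217 0.1332]
tray xy -0.01469448569037412 -0.08608806471800677 [ 0.5409 -0.0389]
tray xy -0.005127649864966182 0.044702320607810576 [0.5263 0.0915]
tray xy -0.018842517704510967 -0.14279675245694842 [ 0.5472 -0.0954]
```

View pics/c.png

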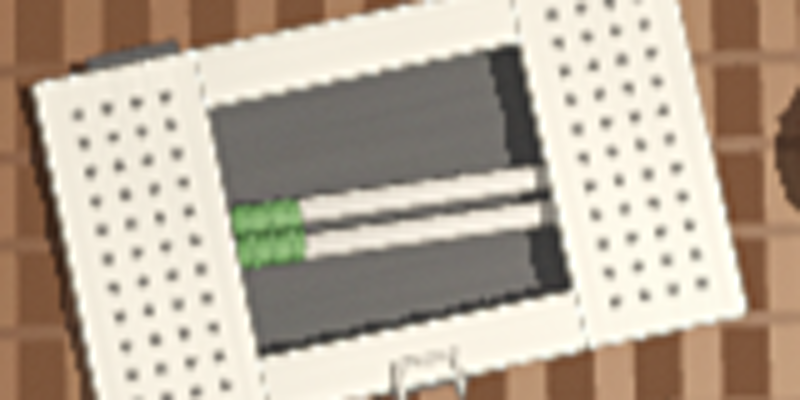

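```bash
cat > go.py <<'E'
# usage: go.py x y z yawdeg(of tool y) -> tool shift in cm and twist
import sys, numpy as np
from scipy.spatial.transform import Rotation as R
from workcell import bot
x,y,z,yaw=map(float,sys.argv[1:5]); o=bot.get_obs()
M=R.from_quat(o["tool_rot"]).as_matrix(); d=M.T@(np.array([x,y,z])-o["eef_pos"])
a=np.degrees(np.arctan2(M[1,1],M[0,1])); t=(a-yaw+90)%180-90
print("shift cm",np.round(d*100,2),"twist",round(np.radians(t),3),"pos",np.round(o["eef_pos"],4),"yaw",round(a,1),"F",np.round(o["ft_force"],1),"w",round(o["grip_width"],4),"g",round(float(o["grasp_force"]),1),"t",o["clock"])
E
python3 go.py .527 .0835 .15 6.35
```

```text
shift cm [-46.39 -23.63   8.13] twist 1.1 pos [0.176  0.468  0.2313] yaw 69.4 F [-0.  -0.1  0.1] w 0.0853 g 0.0 t 0.7
```

send_rows(motion="-0.5 -9 -4.7 0 0.15; -0.5 -14 -7 0 0.3; -0.5 -18 -9.5 0 0.45; -0.5 -23 -12 0 0.6; -0.5 -23 -12 0 0.75")

```text
clock: 1.2
eef_pos: [0.3438, 0.2803, 0.2316]
tool_rot: [0.529, 0.848, 0.0, 0.0]
ft_force: [0.3, 1.1, 0.2]
grip_width: 0.0636
grasp_force: 0.0
```

```bash
python3 go.py .527 .0835 .15 6.35
```

```text
shift cm [-25.73   7.79   8.16] twist 0.345 pos [0.3438 0.2803 0.2316] yaw 26.1 F [0.3 1.1 0.2] w 0.0636 g 0.0 t 1.2
```

send_rows(motion="-0.4 -5 1.5 1 0.1; -0.4 -10 3 2.5 0.2; -0.4 -15 4.5 4 0.3; -0.4 -20 6 6 0.345; -0.4 -25.5 7.7 8 0.345")

```text
clock: 1.7
eef_pos: [0.5079, 0.1055, 0.1605]
tool_rot: [0.665, 0.747, 0.0, 0.0]
ft_force: [0.4, 1.3, -0.5]
grip_width: 0.0597
grasp_force: 0.0
```

send_rows(motion="-0.4 0 0 0 0; -0.4 0 0 0 0")

```text
clock: 1.9
eef_pos: [0.5065, 0.1062, 0.16]
tool_rot: [0.666, 0.746, -0.001, -0.001]
ft_force: [0.1, 0.4, -0.3]
grip_width: 0.0596
grasp_force: 0.0
```

```bash
python3 go.py .527 .0835 .009 6.35
python3 - <<'E'
from h import *
im=vision.camera("top"); s=vision.camera("scene")
a=cv2.resize(im[150:240,235:405],(680,360),interpolation=cv2.INTER_CUBIC)
b=cv2.resize(s[140:270,240:410],(310,237),interpolation=cv2.INTER_CUBIC)
o=np.zeros((600,680,3),np.uint8);o[:360]=a;o[362:599,:310]=b
cv2.imwrite("pics/d.png",o[:,:,::-1])
E
```

```text
shift cm [-2.49  1.81 15.09] twist 0.003 pos [0.5065 0.1062 0.16  ] yaw 6.5 F [ 0.1  0.4 -0.3] w 0.0596 g 0.0 t 1.9
```

View pics/d.png

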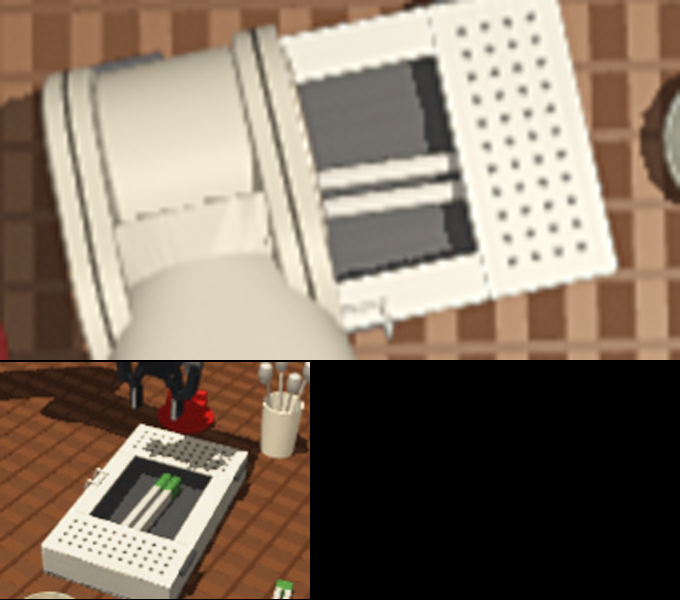

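The top view shows the arm over the +y side of the guard. The tong is undisturbed and visible between (325,190) and (455,175). I'll centre over the grasp and go down.

send_rows(motion="-0.4 -2.5 1.8 0 0; -0.4 -2.5 1.8 3 0; -0.4 -2.5 1.8 6 0; -0.4 -2.5 1.8 8.5 0; -0.4 -2.5 1.8 8.5 0")

```text
clock: 2.5
eef_pos: [0.5239, 0.0855, 0.0733]
tool_rot: [0.664, 0.748, -0.002, -0.002]
ft_force: [-0.3, 0.7, 0.9]
grip_width: 0.0595
grasp_force: 0.0
```

```bash
python3 go.py .527 .0835 .009 6.35
python3 - <<'E'
from h import *
s=vision.camera("scene")
cv2.imwrite("pics/e.png",cv2.resize(s[150:280,250:400],(690,598),interpolation=cv2.INTER_CUBIC)[:,:,::-1])
E
```

```text
shift cm [-0.24  0.32  6.43] twist 0.008 pos [0.5239 0.0855 0.0733] yaw 6.8 F [-0.3  0.7  0.9] w 0.0595 g 0.0 t 2.5
```

View pics/e.png

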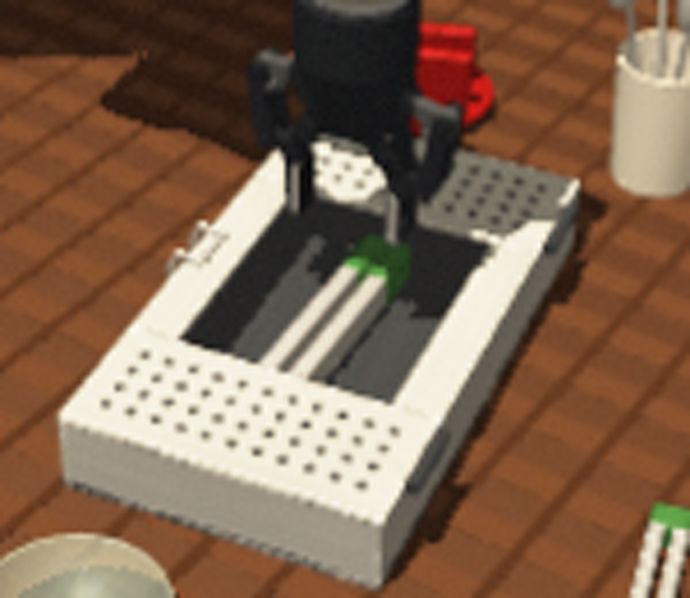

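The fingers straddle the tong with their tips at (300,210) and (400,235), above the green end and the arms. They are clear of the guard edges, so I'll go down to the arms.

send_rows(motion="-0.4 -0.3 0.2 2 0; -0.4 -0.3 0.2 4 0; -0.4 -0.3 0.2 6.3 0; -0.4 -0.3 0.2 6.3 0; -0.4 -0.3 0.2 6.3 0")

```text
clock: 3.05
eef_pos: [0.5306, 0.0825, 0.0145]
tool_rot: [0.665, 0.747, 0.001, 0.001]
ft_force: [0.3, -0.4, 0.7]
grip_width: 0.0599
grasp_force: 0.0
```

```bash
python3 go.py .527 .0835 .009 6.35
```

```text
shift cm [ 0.15 -0.34  0.55] twist 0.006 pos [0.5306 0.0825 0.0145] yaw 6.7 F [ 0.3 -0.4  0.7] w 0.0599 g 0.0 t 3.05
```

send_rows(motion="-0.4 0.1 -0.3 0.4 0; -0.2 0.1 -0.3 0.4 0; 0 0.1 -0.3 0.4 0; 0.2 0.1 -0.3 0.4 0; 0.3 0.1 -0.3 0.4 0")

```text
clock: 3.55
eef_pos: [0.5277, 0.0825, 0.0098]
tool_rot: [0.665, 0.747, 0.001, 0.001]
ft_force: [0.3, 0.2, 4.6]
grip_width: 0.0309
grasp_force: 53.5
```

send_rows(motion="0.3 0 0 0 0; 0.3 0 0 0 0; 0.3 0 0 0 0")

```text
clock: 3.85
eef_pos: [0.5277, 0.0825, 0.0097]
tool_rot: [0.665, 0.747, 0.001, 0.001]
ft_force: [-0.9, 0.5, 5.3]
grip_width: 0.0311
grasp_force: 53.5
```

send_rows(motion="0.25 0 0 -0.2 0; 0.25 0 0 -0.2 0; 0.25 0 0 -0.2 0")

```text
clock: 4.15
eef_pos: [0.5262, 0.0822, 0.0104]
tool_rot: [0.665, 0.747, -0.0, -0.0]
ft_force: [-0.2, -0.3, -0.5]
grip_width: 0.032
grasp_force: 3.5
```

send_rows(motion="0.27 0 0 0 0; 0.27 0 0 0 0; 0.27 0 0 0 0")

```text
clock: 4.45
eef_pos: [0.5263, 0.0822, 0.0105]
tool_rot: [0.665, 0.747, -0.0, -0.0]
ft_force: [-0.1, -0.5, 0.0]
grip_width: 0.0319
grasp_force: 21.1
```

send_rows(motion="0.256 0 0 0 0; 0.256 0 0 0 0; 0.256 0 0 -0.5 0; 0.256 0 0 -1 0; 0.256 0 0 -1.5 0")

```text
clock: 4.95
eef_pos: [0.5268, 0.0824, 0.0264]
tool_rot: [0.665, 0.747, 0.0, 0.0]
ft_force: [0.5, 0.4, -2.6]
grip_width: 0.032
grasp_force: 9.8
```

```bash
python3 go.py .527 .0835 .009 6.35;python3 - <<'E'
from h import *
s=vision.camera("scene")
cv2.imwrite("pics/f.png",cv2.resize(s[170:260,270:380],(660,540),interpolation=cv2.INTER_CUBIC)[:,:,::-1])
E
```

```text
shift cm [0.11 0.03 1.74] twist 0.005 pos [0.5268 0.0824 0.0264] yaw 6.6 F [ 0.5  0.4 -2.6] w 0.032 g 9.8 t 4.95
```

View pics/f.png

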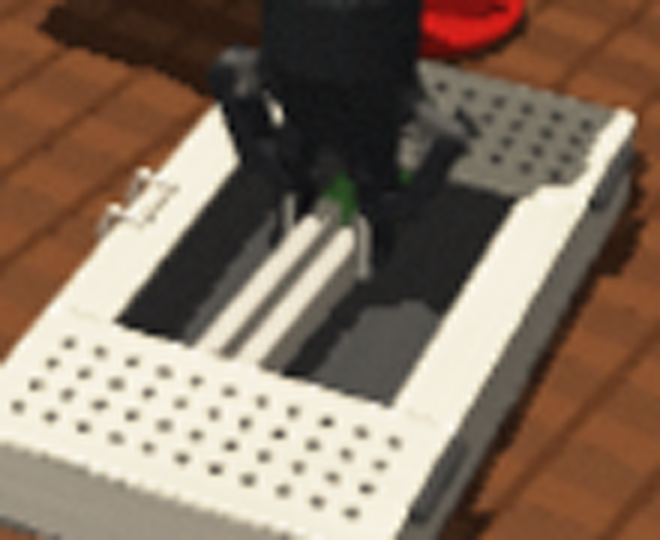

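The tong is gripped at (330,225) and is lifting. I can't yet tell its tilt from this picture, so I'll loosen the grip a little and let it droop.

send_rows(motion="0.256 0 0 0 0; 0.256 0 0 0 0; 0.256 0 0 0 0")

```text
clock: 5.3
eef_pos: [0.5266, 0.0823, 0.0257]
tool_rot: [0.665, 0.747, 0.0, -0.0]
ft_force: [0.3, 0.3, -1.6]
grip_width: 0.0321
grasp_force: 9.8
```

send_rows(motion="0.25 0 0 0 0; 0.25 0 0 0 0; 0.25 0 0 0 0")

```text
clock: 5.6
eef_pos: [0.5267, 0.0823, 0.0259]
tool_rot: [0.665, 0.747, 0.0, 0.0]
ft_force: [0.1, -0.5, -0.1]
grip_width: 0.0319
grasp_force: 0.1
```

send_rows(motion="0.25 0 0 0 0; 0.25 0 0 0 0")

```text
clock: 5.8
eef_pos: [0.5267, 0.0823, 0.0259]
tool_rot: [0.665, 0.747, 0.0, 0.0]
ft_force: [0.4, -0.1, 0.6]
grip_width: 0.032
grasp_force: 0.1
```

```bash
python3 go.py .527 .0835 .009 6.35;python3 - <<'E'
from workcell import bot
print(bot.get_obs()["ft_torque"])
from h import *
s=vision.camera("top")
cv2.imwrite("pics/g.png",cv2.resize(s[150:240,270:410],(780,501),interpolation=cv2.INTER_CUBIC)[:,:,::-1])
E
```

```text
shift cm [0.12 0.04 1.69] twist 0.005 pos [0.5267 0.0823 0.0259] yaw 6.6 F [ 0.4 -0.1  0.6] w 0.032 g 0.1 t 5.8
[-0.10328817  0.01281853 -0.03722632]
```

send_rows(motion="0.2 0 0 0.8 0; 0.2 0 0 1.5 0; 0.2 0 0 1.5 0; 0.26 0 0 1.5 0; 0.26 0 0 1.5 0")

```text
clock: 6.35
eef_pos: [0.5263, 0.0823, 0.0105]
tool_rot: [0.665, 0.747, -0.0, -0.0]
ft_force: [0.0, 0.0, -2.1]
grip_width: 0.0318
grasp_force: 10.2
```

send_rows(motion="0.252 0 0 0 0; 0.252 0 0 0 0")

```text
clock: 6.55
eef_pos: [0.5266, 0.0823, 0.0109]
tool_rot: [0.665, 0.747, 0.0, -0.0]
ft_force: [0.5, 0.3, -1.2]
grip_width: 0.0319
grasp_force: 2.5
```

send_rows(motion="0.252 0 0 -0.4 0; 0.252 0 0 -0.8 0; 0.252 0 0 -1.2 0; 0.252 0 0 -1.6 0; 0.252 0 0 -1.6 0")

```text
clock: 7.05
eef_pos: [0.5272, 0.0824, 0.0276]
tool_rot: [0.665, 0.747, 0.001, 0.0]
ft_force: [0.3, 0.1, 0.1]
grip_width: 0.0323
grasp_force: 2.2
```

send_rows(motion="0.252 0 0 0 0; 0.252 0 0 0 0")

```text
clock: 7.25
eef_pos: [0.5268, 0.0824, 0.0269]
tool_rot: [0.665, 0.747, 0.0, 0.0]
ft_force: [-0.4, -0.2, -1.4]
grip_width: 0.0318
grasp_force: 2.4
```

send_rows(motion="0.252 0 0 -0.5 0; 0.252 0 0 -1 0; 0.252 0 0 -1.5 0; 0.252 0 0 -2 0; 0.252 0 0 -2 0")

```text
clock: 7.75
eef_pos: [0.5278, 0.0825, 0.0482]
tool_rot: [0.665, 0.747, 0.001, 0.001]
ft_force: [0.1, 0.2, 0.6]
grip_width: 0.0318
grasp_force: 0.0
```

```bash
python3 go.py .527 .0835 .009 6.35;python3 - <<'E'
from h import *
s=vision.camera("scene");t=vision.camera("top")
o=np.zeros((600,800,3),np.uint8)
o[:300,:]=cv2.resize(t[165:235,240:427],(800,300),interpolation=cv2.INTER_CUBIC)
o[302:,:400]=cv2.resize(s[170:252,270:380],(400,298),interpolation=cv2.INTER_CUBIC)
cv2.imwrite("pics/h.png",o[:,:,::-1])
E
```

```text
shift cm [ 0.11 -0.08  3.92] twist 0.005 pos [0.5278 0.0825 0.0482] yaw 6.6 F [0.1 0.2 0.6] w 0.0318 g 0.0 t 7.75
```

View pics/h.png

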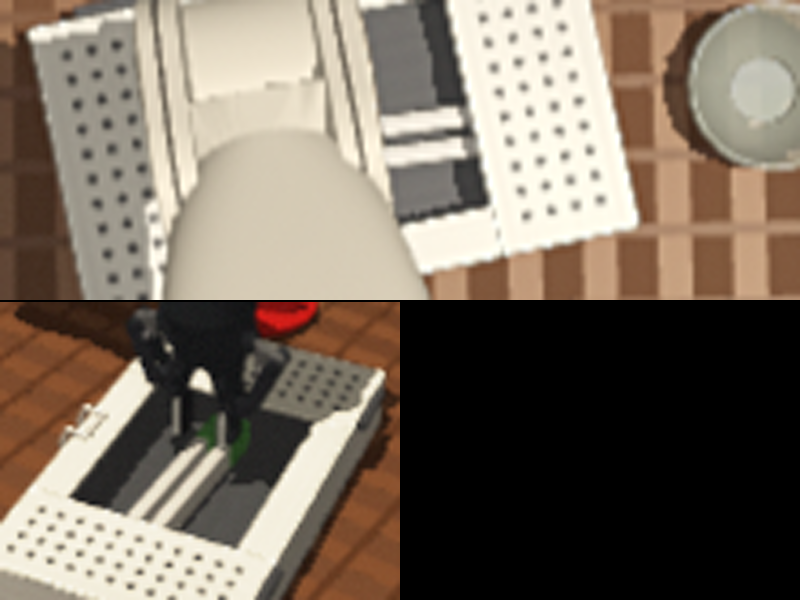

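The grip slipped and the tong is back flat on the floor, in place. I'll regrip at about 10 N, which held before, and let light contact with the guard finish the tilt if needed.

send_rows(motion="0.1 0 0 2 0; 0.1 0 0 3.7 0; 0.1 0 0 3.7 0; 0.26 0 0 3.7 0; 0.26 0 0 3.7 0")

```text
clock: 8.35
eef_pos: [0.5271, 0.0824, 0.0104]
tool_rot: [0.665, 0.747, 0.0, 0.0]
ft_force: [-0.6, -0.7, -1.8]
grip_width: 0.0315
grasp_force: 10.3
```

send_rows(motion="0.26 0 0 0 0; 0.26 0 0 0 0; 0.258 0 0 -0.8 0; 0.258 0 0 -1.4 0; 0.258 0 0 -1.4 0")

```text
clock: 8.85
eef_pos: [0.5279, 0.0825, 0.0253]
tool_rot: [0.665, 0.747, 0.001, 0.001]
ft_force: [-0.5, 1.2, -0.9]
grip_width: 0.032
grasp_force: 10.3
```

send_rows(motion="0.258 0 0 -0.3 0; 0.258 0 0 -0.6 0; 0.258 0 0 -0.6 0")

```text
clock: 9.15
eef_pos: [0.5266, 0.0823, 0.0293]
tool_rot: [0.665, 0.747, -0.0, -0.0]
ft_force: [2.1, -0.7, -5.9]
grip_width: 0.0319
grasp_force: 8.8
```

```bash
python3 go.py .527 .0835 .009 6.35;python3 -c "
from workcell import bot
print(bot.get_obs()['ft_torque'])"
```

```text
shift cm [0.12 0.05 2.03] twist 0.005 pos [0.5266 0.0823 0.0293] yaw 6.6 F [ 2.1 -0.7 -5.9] w 0.0319 g 8.8 t 9.15
[ 0.03834673 -0.46241083  0.01051624]
```

send_rows(motion="0.258 0 0 0.6 0; 0.258 0 0 0.6 0")

```text
clock: 9.35
eef_pos: [0.5258, 0.0823, 0.0232]
tool_rot: [0.665, 0.747, -0.001, -0.001]
ft_force: [-0.2, -0.3, -1.8]
grip_width: 0.0317
grasp_force: 9.5
```

Run:
```python
from h import *
np.set_printoptions(precision=4,suppress=True)
yaw=np.radians(100.54); ey=np.array([np.cos(yaw),np.sin(yaw),0]); ex=np.array([ey[1],-ey[0],0]); C=np.array([.5392,.048,0])
b=lambda l:[(140+(x+.5)*300/800-.5,120+(y+.5)*210/560-.5) for x,y in l]
for n,z,l in (("tip",.034,[(510,216),(530,224)]),("edge",.054,[(468,192),(578,220),(532,312),(400,278)])):
    for p in w("scene",b(l),z): print(n,p,(p-C)@ex,(p-C)@ey)
s=cv2.imread("pics/scene0.png")
cv2.imwrite("pics/i.png",cv2.resize(s[190:240,295:365],(784,560),interpolation=cv2.INTER_CUBIC))
```

```text
tip [0.5131 0.1337 0.034 ] -0.00994572771950317 0.08903735309277896
tip [0.5399 0.1345 0.034 ] 0.01652293941586744 0.08488034924436956
edge [0.4629 0.121  0.054 ] -0.06170564139261759 0.08574506748937012
edge [0.5928 0.1496 0.054 ] 0.07123245044880973 0.0900486836890128
edge [ 0.6335 -0.0096  0.054 ] 0.08220245947097744 -0.07387256776191925
edge [ 0.4939 -0.0454  0.054 ] -0.061566300601754456 -0.08350748257537528
```

View pics/i.png

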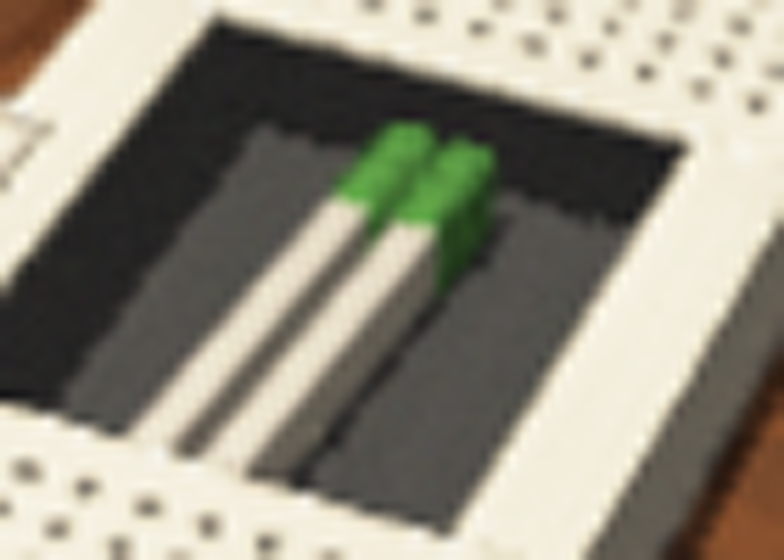

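The tips at (400,130)–(480,150) are right at the +y edge, at tray y of about 0.087. They caught that lip on the way up. I'll shift the tong 14 mm toward the hinge side and lift again.

send_rows(motion="0.258 -0.5 0 0 0; 0.258 -1 0 0 0; 0.258 -1.4 0 0 0; 0.258 -1.4 0 0 0")

```text
clock: 9.75
eef_pos: [0.5284, 0.0677, 0.024]
tool_rot: [0.665, 0.747, 0.0, 0.0]
ft_force: [-0.2, 1.0, -1.0]
grip_width: 0.0315
grasp_force: 9.5
```

send_rows(motion="0.258 0 0 -0.2 0; 0.258 0 0 -0.4 0; 0.258 0 0 -0.6 0; 0.258 0 0 -0.8 0; 0.258 0 0 -0.8 0")

```text
clock: 10.25
eef_pos: [0.5285, 0.0686, 0.0322]
tool_rot: [0.665, 0.747, 0.0, 0.0]
ft_force: [-0.3, -0.7, -1.9]
grip_width: 0.032
grasp_force: 9.5
```

```bash
python3 go.py .527 .0835 .009 6.35;python3 -c "
from workcell import bot
print(bot.get_obs()['ft_torque'])"
```

```text
shift cm [1.5  0.02 2.32] twist 0.005 pos [0.5285 0.0686 0.0322] yaw 6.7 F [-0.3 -0.7 -1.9] w 0.032 g 9.5 t 10.25
[ 0.0956378  -0.01458577 -0.01319943]
```

send_rows(motion="0.258 0 0 -0.3 0; 0.258 0 0 -0.6 0; 0.258 0 0 -0.6 0")

```text
clock: 10.55
eef_pos: [0.5287, 0.0685, 0.0383]
tool_rot: [0.665, 0.747, 0.0, 0.0]
ft_force: [-0.2, -1.1, -0.9]
grip_width: 0.032
grasp_force: 9.4
```

send_rows(motion="0.258 0 0 -0.3 0; 0.258 0 0 -0.6 0; 0.258 0 0 -0.6 0")

```text
clock: 10.85
eef_pos: [0.5286, 0.0684, 0.0443]
tool_rot: [0.665, 0.747, 0.0, 0.0]
ft_force: [0.2, -0.4, -2.1]
grip_width: 0.0319
grasp_force: 9.4
```

```bash
python3 go.py .527 .0835 .009 6.35;python3 - <<'E'
from workcell import bot
print(bot.get_obs()['ft_torque'])
from h import *
s=vision.camera("scene")
cv2.imwrite("pics/j.png",cv2.resize(s[165:255,260:380],(800,600),interpolation=cv2.INTER_CUBIC)[:,:,::-1])
E
```

```text
shift cm [1.51 0.01 3.53] twist 0.005 pos [0.5286 0.0684 0.0443] yaw 6.6 F [ 0.2 -0.4 -2.1] w 0.0319 g 9.4 t 10.85
[0.10555456 0.04146807 0.03690359]
```

View pics/j.png

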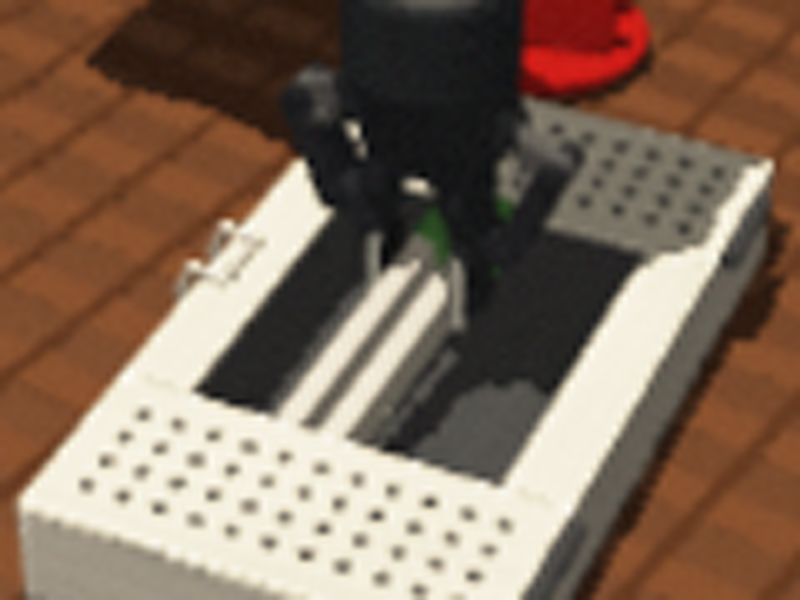

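The arms now slope up from the near guard edge at (310,415) to the grip at (430,270). The wrist load is only the tong's weight, so it is tilting freely. I'll keep lifting.

send_rows(motion="0.258 0 0 -0.3 0; 0.258 0 0 -0.6 0; 0.258 0 0 -1 0; 0.258 0 0 -1 0")

```text
clock: 11.3
eef_pos: [0.5288, 0.0685, 0.0546]
tool_rot: [0.665, 0.747, 0.001, 0.0]
ft_force: [0.3, 0.6, -1.4]
grip_width: 0.032
grasp_force: 9.4
```

send_rows(motion="0.258 0 0 -0.3 0; 0.258 0 0 -0.6 0; 0.258 0 0 -1 0; 0.258 0 0 -1 0")

```text
clock: 11.7
eef_pos: [0.5288, 0.0685, 0.0645]
tool_rot: [0.665, 0.747, 0.0, 0.0]
ft_force: [0.4, 0.3, -1.7]
grip_width: 0.0319
grasp_force: 9.4
```

```bash
python3 go.py .527 .0835 .009 6.35;python3 - <<'E'
from workcell import bot
print(bot.get_obs()['ft_torque'])
from h import *
t=vision.camera("top");s=vision.camera("scene")
cv2.imwrite("pics/k.png",np.vstack([s[165:255,260:400],t[150:240,260:400]])[:,:,::-1])
E
```

```text
shift cm [ 1.51 -0.01  5.55] twist 0.005 pos [0.5288 0.0685 0.0645] yaw 6.6 F [ 0.4  0.3 -1.7] w 0.0319 g 9.4 t 11.7
[ 0.0769715   0.00571979 -0.03573041]
```

The tip end is up at roughly 0.085 m or higher while the hinge end is still under the guard, and nothing is touching. Next I'll pull along the tong's own slope toward +y with a slightly firmer grip.

send_rows(motion="0.27 0 0 0 0; 0.27 0.7 0 -0.1 0; 0.27 1.4 0 -0.2 0; 0.27 2 0 -0.4 0; 0.27 2 0 -0.4 0")

```text
clock: 12.3
eef_pos: [0.5261, 0.0895, 0.0681]
tool_rot: [0.664, 0.747, 0.0, 0.0]
ft_force: [-0.1, -0.3, -0.7]
grip_width: 0.0314
grasp_force: 20.2
```

send_rows(motion="0.27 0.7 0 -0.1 0; 0.27 1.4 0 -0.3 0; 0.27 2.1 0 -0.4 0; 0.27 2.8 0 -0.6 0; 0.27 2.8 0 -0.6 0")

```text
clock: 12.8
eef_pos: [0.5229, 0.1172, 0.0742]
tool_rot: [0.664, 0.747, 0.0, 0.0]
ft_force: [1.5, -0.3, -1.3]
grip_width: 0.0318
grasp_force: 20.2
```

send_rows(motion="0.27 0.7 0 -0.1 0; 0.27 1.4 0 -0.3 0; 0.27 2.1 0 -0.4 0; 0.27 2.8 0 -0.6 0; 0.27 2.8 0 -0.6 0")

```text
clock: 13.3
eef_pos: [0.5196, 0.145, 0.0802]
tool_rot: [0.664, 0.747, 0.0, 0.0]
ft_force: [-0.1, -1.1, -2.2]
grip_width: 0.0317
grasp_force: 20.2
```

send_rows(motion="0.27 0.6 0 -0.1 0; 0.27 1.1 0 -0.2 0; 0.27 1.1 0 -0.2 0")

```text
clock: 13.6
eef_pos: [0.5182, 0.1555, 0.0819]
tool_rot: [0.665, 0.747, 0.0, -0.0]
ft_force: [0.1, 1.0, -1.3]
grip_width: 0.032
grasp_force: 20.2
```

```bash
python3 go.py .527 .0835 .009 6.35;python3 - <<'E'
from workcell import bot, boxes_of
print(bot.get_obs()['ft_torque'])
from h import *
t=vision.camera("top");s=vision.camera("scene")
print(boxes_of("top","tong"),boxes_of("scene","tong"))
o=np.vstack([cv2.resize(s[150:270,250:410],(640,480)),np.zeros((1,640,3),np.uint8)])
o=np.hstack([cv2.resize(s[140:260,260:380],(400,400)),cv2.resize(t[140:260,260:380],(400,400))])
cv2.imwrite("pics/l.png",o[:,:,::-1])
E
```

```text
shift cm [-7.25  0.03  7.29] twist 0.006 pos [0.5182 0.1555 0.0819] yaw 6.7 F [ 0.1  1.  -1.3] w 0.032 g 20.2 t 13.6
[ 0.0759455   0.02789449 -0.04841432]
[{'rect': [347.8, 101.5, 53.2, 18.5], 'conf': 0.85}, {'rect': [420.9, 293.1, 25.3, 84.4], 'conf': 0.83}, {'rect': [315.9, 201.7, 47.5, 18.8], 'conf': 0.78}] [{'rect': [187.0, 239.6, 51.8, 43.4], 'conf': 0.77}, {'rect': [326.1, 196.3, 33.5, 56.6], 'conf': 0.75}, {'rect': [389.9, 285.6, 16.9, 53.9], 'conf': 0.62}, {'rect': [322.2, 218.8, 113.7, 90.3], 'conf': 0.42}]
```

View pics/l.png

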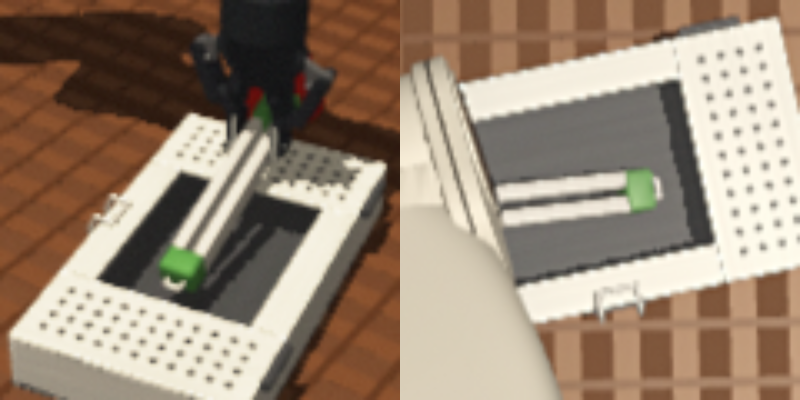

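The hinge end with its ring is now inside the opening, at (640,190) in the right half, clear of the -y edge. I'll firm up the grip and lift straight up.

send_rows(motion="0.29 0 0 0 0; 0.29 0 0 -1 0; 0.29 0 0 -2.5 0; 0.29 0 0 -4 0; 0.29 0 0 -6 0")

```text
clock: 14.3
eef_pos: [0.5178, 0.1546, 0.1425]
tool_rot: [0.665, 0.747, -0.0, -0.0]
ft_force: [-0.3, 0.9, -1.4]
grip_width: 0.0311
grasp_force: 40.8
```

send_rows(motion="0.29 0 0 -2.5 0; 0.29 0 0 -5 0; 0.29 0 0 -7.5 0; 0.29 0 0 -10 0; 0.29 0 0 -12 0")

```text
clock: 14.8
eef_pos: [0.5185, 0.1548, 0.2644]
tool_rot: [0.665, 0.747, 0.001, 0.001]
ft_force: [0.8, 0.6, -1.5]
grip_width: 0.0313
grasp_force: 40.8
```

send_rows(motion="0.29 -1 0 -1 0; 0.29 -2 0 -2 0; 0.29 -3 0 -3 0; 0.29 -4 0 -4 0; 0.29 -5 0 -5 0")

```text
clock: 15.3
eef_pos: [0.5238, 0.1039, 0.312]
tool_rot: [0.665, 0.747, -0.0, -0.0]
ft_force: [0.4, 0.1, -1.1]
grip_width: 0.031
grasp_force: 40.9
```

send_rows(motion="0.29 0 0 0 0; 0.29 0 0 0 0; 0.29 0 0 0 0; 0.29 0 0 0 0; 0.29 0 0 0 0")

```text
clock: 15.8
eef_pos: [0.5237, 0.1055, 0.3113]
tool_rot: [0.665, 0.747, -0.0, -0.0]
ft_force: [-0.1, -0.1, -1.1]
grip_width: 0.0316
grasp_force: 40.9
```

```bash
python3 go.py .527 .0835 .3 6.35;python3 - <<'E'
from workcell import boxes_of
from h import *
t=vision.camera("top");s=vision.camera("scene")
cv2.imwrite("pics/m.png",s[:,:,::-1])
for n in ("top","scene"):
    for k in ("tong","spoon_cup","dish","lid_rest","guard"): print(n,k,[(round(d["conf"],2),np.round(d["rect"])) for d in boxes_of(n,k)])
h=cv2.cvtColor(s,cv2.COLOR_RGB2HSV); g=cv2.inRange(h,(45,100,50),(75,255,255))
_,_,st,ce=cv2.connectedComponentsWithStats(g); print(st[1:],ce[1:].round())
E
```

```text
shift cm [-2.23  0.07  1.13] twist 0.006 pos [0.5237 0.1055 0.3113] yaw 6.7 F [-0.1 -0.1 -1.1] w 0.0316 g 40.9 t 15.8
top tong [(0.89, array([421., 294.,  25.,  85.])), (0.84, array([348., 102.,  51.,  18.])), (0.73, array([342., 191.,  45.,  21.]))]
top spoon_cup [(0.84, array([199., 168.,  46.,  35.])), (0.46, array([216., 237.,  40.,  38.]))]
top dish [(0.6, array([419., 185.,  40.,  34.]))]
top lid_rest [(0.89, array([217., 236.,  42.,  38.]))]
top guard [(0.91, array([350., 186.,  77.,  85.]))]
scene tong [(0.72, array([390., 284.,  21.,  48.])), (0.71, array([319., 135.,  37.,  58.])), (0.69, array([188., 240.,  52.,  46.]))]
scene spoon_cup [(0.67, array([398., 162.,  32.,  58.]))]
scene dish [(0.64, array([263., 286.,  44.,  34.]))]
scene lid_rest []
scene guard [(0.74, array([318., 218., 116.,  89.]))]
[[ 273    0   30   74 1128]
 [ 306    0   14   81  527]
 [ 311   36    1    1    1]
 [ 299   57    1    4    4]
 [ 331  103    6   11   35]
 [ 345  112    1    2    2]
 [ 298  151   16   15  161]
 [ 392  260    8    9   38]
 [ 381  295   11   14  122]] [[288.  33.]
 [313.  45.]
 [311.  36.]
 [299.  58.]
 [334. 108.]
 [345. 112.]
 [305. 157.]
 [395. 263.]
 [386. 302.]]
```

```bash
python3 -c "
from workcell import workorder
print(workorder.job_done())"
```

```text
the job is handed in; nothing more can be done
None
```

The tong came out tip end first and I handed the job in, without seeing a verdict; it was held still above the guard, lowest point about 0.15 m by estimate, the guard looked shut, and the cup, dish and lid rest had not visibly moved.

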